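# Swing the jar-lid rack home into its sprung catch

## Robot

A 6-joint arm with a two-finger parallel gripper is mounted at the origin on the work surface. World frame = base frame: x ahead of the robot, y to its left, z up, the work surface at z = 0. Lengths are in m, angles in rad, forces in N, time in s.
With the tool pointing down it reaches from about 0.35 to 0.975 m from the base axis. Payload 4.9 kg.
Tool frame: the origin (TCP) lies midway between the tips of the shut fingers; the grasp point (between the pads) lies 19 mm behind it; z points along the fingers, y is the line along which they close (so a half turn about z gives the same grasp; the last joint's range is limited). The gripper opens to 85 mm and grips with 20 to 120 N. Pads are 22 mm wide; open, the fingers measure 114 mm over their backs; the gripper's body (76 mm by 85 mm) begins 54 mm behind the grasp point. The pads swing forward as they close: fully open they stand 13 mm farther back than shut.
Start: joints at [1.139, 0.053, 1.613, -0, 1.476, -0.119], TCP at [0.192, 0.595, 0.231] pointing down, gripper open.
Joint ranges: [-3.01, 3.01], [-1.01, 2.22], [0.06, 2.58], [-1.02, 4.17], [0.09, 2.62], [-3.14, 3.14]. Speed limits (rad/s): [2.57, 2.57, 3.14, 3.14, 3.14, 3.14].

## Interface

Orientations are given as a unit quaternion [w, x, y, z].
In Python, from plant import state, grab_frame, job_done, cut_out, place_of gives the robot as it stands.
- The arm moves only by the tool jog_arm, never from a script. Its argument "motion" is text: rows parted by semicolons, each of 7 numbers parted by spaces: the opening in per cent of the stroke, from 0 (shut) to 100 (fully open), then the shift along the tool's x, y, z as a fraction of full scale, then the turn, a rotation vector about the tool's x, y, z as a fraction of full scale. A call has exactly 5 rows; each row is the pose to reach, as a shift and turn from the pose commanded when the call began, along the tool's axes at that moment; what a row does not reach only later rows make up. Full scale, the value 1, is 50 cm for a shift and 1.5 rad for a turn. A row lasts 1/8 s, in which the tool goes at most 62.5 mm and 10.7 degrees, less where a joint would pass 70% of its speed; a pose out of reach is approached as far as the arm can. A call with a number of a shift or a turn outside -1 to 1 is refused whole. A call with a gripper value outside its range is refused whole. The fingers move at their own pace and stop on an object; the grip force is fixed at half the most. Time passes only in rows, so rows that repeat a pose let the fingers close, or fill a call up. It gives the time, the measured TCP pose, the force, the opening and the grip force at its end, in the units of the state.
- state(): the state, without advancing time (a new reading comes with each control period).
- grab_frame(name): name is "scene" or "top"; returns a dict with "color" (480x640x3 uint8, red, green, blue), "range_z" (480x640 float32, m along the optical axis (not along the pixel's ray), 0 where there is no reading), "intrinsics" (3x3 intrinsics, pixels), "k1" (the pictures are not rectified: a ray, as slopes to the right and down, at radius r is drawn at 1 + k1 r^2 times it, then the intrinsics apply), "world_from_camera" (4x4, takes a point from camera to world coordinates). Camera axes: x right, y up, looking along -z (the intrinsics and any distortion apply to the point x, -y, -z); pixel columns grow to the right and rows downward; lengths in m; the calibration is good to about 2 mm. A picture is of the moment at which its call begins.
- job_done(): hands the job in; it is judged then, once.
Trained networks look in the newest picture that a camera, given by its name, has taken for a name from the list of things; names that differ only in an ending like _2 or _b are one class to them, and where a whole thing is asked for, a point or a joint stands for the part that bears it (a point fixed in the world has none). Each returns a list of dicts, best first, with "p" (0 to 1); they miss things now and then, are a little off and sometimes report something else, mostly with a low value. They report only what shows in the picture. A call takes as long as a camera call.
- cut_out(camera, thing): "pixels" (480x640 bool, what is visible of it).
- place_of(camera, thing): "at" ([x, y, z] in m, in world coordinates, good to about 4 mm: a listed point, or the origin of a listed thing).
The state is a dict: "time": time; "joint_pos": joint angles; "joint_vel": joint speeds; "joint_efforts": joint torques, N m; "tool_pos": TCP position; "tool_rot": TCP orientation; "contact_force": force on the tool from outside, world axes, zero at the start; "ft_torque": the same for the moment, N m; "gripper_width": opening from 0.0 (shut) to 1.0 (fully open); "grasp_force": force on a finger pad.
Only numpy, scipy, OpenCV 4.12 (cv2) and the standard library are available. Lean on these libraries where they do the work, as an engineer would, in place of code of your own. Each camera call takes 0.05 s, during which the arm holds its last target. There are 200 camera calls.

## Task

Swing the blue lid rack in by pushing it near its free end, so that it turns about its round end in the bracket's cup, and press it past the sprung buffer until it clicks in behind the steel catch and stays there when you let go. Push gently, never harder than 18 N, leave the rack flat on the shelf, and do not disturb the jars, the bowl or the jar lifter.

Things in the scene. Friction and masses are not known exactly. Their poses are not given: they have to be found in the camera images.
- rack: Loose blue plastic lid rack (0.2-0.37 kg) flat on the shelf: a bar 70 mm wide, base 30 mm high, its round heel (radius 35) in the bracket's cup. Origin: underside, centre of the heel; y runs to the square free end at y = 285 mm; long sides at x = -35 (front) and +35 (back). Fins and lids fixed in it rise to 99 mm between y = 0 and 140 mm; then bare. Starts swung out 0.44-0.52 rad.
- push_band (a point): Point on the rack's front face (its x = -35 mm side, facing the robot) at half height (15 mm), in the middle of the orange band, y = 245 mm from the heel centre: where to push, towards the rack's +x. The swing takes 1 to 6 N here, pressing home 7 to 10 N, more if the tool also drags the rack down; once its back meets the rigid stop the force rises steeply.
- bracket: Fixed wooden bracket, 45 mm high. Origin: shelf height, centre of the heel cup (end wall at y = -36, back at x = 36, lip at x = -36.5 mm; a little play). Its y axis runs along its back board towards the catch. The rack's yaw relative to it starts at 0.44-0.52 rad (free end towards the robot) and ends, latched, between about -0.01 and 0.09 rad, depending on the setting of the stop.
- stop_track (a point): Fixed point of the bracket at x = 36, y = 285, z = 20 mm: face of the dark steel stop's pad (y 272-291) if set fully back. The stop, rigidly clamped, is set 0 to 22 mm nearer the robot, unmeasured. 26 mm beyond the pad's face a round black buffer stands out at y = 205 mm on a spring (5.5 to 7.2 N): unless the catch has snapped, it pushes the rack out again to 0.11 rad or more.
- catch_track (a point): Fixed point of the bracket (x = -36.5, y = 275.5, z = 18 mm): tip of the sprung steel nose with the stop fully back; the nose and its housing (40 mm high, y 291-321, x -64 to 36 mm) shift with the stop. The nose's ramp spans 24 mm to -x. The passing rack end pushes it back (2-4 N); it snaps out in front of the rack only in the last 2 mm before the rack's back meets the stop, and then holds it.
- jar_small: Loose empty glass jar, 68 mm diameter, 95 mm high, origin at the centre of its underside. Bystander.
- jar_tall: Loose empty glass jar, 80 mm diameter, 140 mm high, origin at the centre of its underside. Bystander.
- bowl: Loose brown ceramic bowl, 130 mm across the rim, 60 mm high, origin at the centre of its underside. Bystander.
- lifter: Loose stainless jar lifter lying flat, about 200 mm long (along its y), 80 mm wide, 13 mm high, black grips at the -y end, origin at its middle on the shelf. Bystander.

How it is judged:
On the way, in this order (a step that is already met when the one before it is completed fails the run):
1. the rack is swung in towards the stop, its heel in the cup (angle between the y axis of rack and the y axis of bracket, either way round below 0.25 rad and horizontal distance between rack and bracket below 0.008 m), for 0.1 s.
2. the rack is pressed in past the buffer (angle between the y axis of rack and the y axis of bracket, either way round below 0.1 rad and horizontal distance between rack and bracket below 0.008 m), for 0.3 s.
At the end, for the whole second after the job is handed in: The rack rests in its bracket behind the catch (the buffer pushes it out beyond this if it is not caught): within 0.1 rad of the bracket's direction, its heel centre within 8 mm of the cup's centre, flat on the shelf (underside below 6 mm, tilt under 0.03 rad), at rest and released (all of step 2 and height (world z) of rack below 0.006 m and angle between rack's own z axis and vertical below 0.03 rad and linear speed of rack below 0.01 m/s); the robot touches nothing.
It fails at once if the robot pushes the rack with more than 18 N (contact force between any of the fingers, the arm and rack above 18 N).
It fails at once if a jar, the bowl or the jar lifter is shifted more than 20 mm or a jar or the bowl tipped (distance of any of jar_small, jar_tall, bowl, lifter from where it was at the start of the episode above 0.02 m or angle between any of jar_small, jar_tall, bowl's own z axis and vertical above 0.3 rad).
It also fails if it takes over 67 s, if anything falls off the work surface, if the arm or the gripper's body presses on something with over 40 N, if the wrist force passes 120 N, or if a joint passes its speed limit or range.

## Working session

There is one attempt and no reset: what is moved stays moved. The work goes in short steps, Python scripts to look and compute and a tool call to move; the robot and the scene stay as the last step left them, time stands still between calls to the robot, and variables do not carry over. Pictures are saved under pics/ and viewed, at most 10 in all, crops included, and the job is handed in when it is done.

Besides the shell and the picture viewer there is one more tool, called after "Emit:" as name(argument=value, ...) on one line, values as JSON. jog_arm: Moves the arm, as the interface text tells. Shift numbers are shares of 50 cm and turn numbers shares of 1.5 rad, none past 1 either way. Its arguments: {"type":"object","properties":{"motion":{"type":"string"}},"required":["motion"]}

```bash
mkdir -p pics
cat > h.py <<'E'
import numpy as np, cv2
from plant import *
def save(c,n):
    f=grab_frame(c); cv2.imwrite('pics/'+n,f['color'][:,:,::-1]); return f
def proj(f,p):
    q=np.linalg.inv(f['world_from_camera'])@np.r_[p,1]; s=np.array([q[0],-q[1]])/-q[2]
    s=s*(1+f['k1']*(s@s)); K=f['intrinsics']; return K[0,0]*s[0]+K[0,2],K[1,1]*s[1]+K[1,2]
def cloud(f,m):
    v,u=np.nonzero(m&(f['range_z']>0)); z=f['range_z'][v,u]; K=f['intrinsics']
    d=np.c_[(u-K[0,2])/K[0,0],(v-K[1,2])/K[1,1]]; s=d.copy()
    for _ in range(8): s=d/(1+f['k1']*(s**2).sum(1,keepdims=True))
    P=np.c_[s[:,0]*z,-s[:,1]*z,-z,np.ones(len(z))]; return (P@f['world_from_camera'].T)[:,:3]
E
python3 - <<'E'
from h import *
np.set_printoptions(precision=4,suppress=True)
for c in ['top','scene']:
    f=save(c,c+'0.png')
    for t in ['rack','push_band','bracket','stop_track','catch_track','jar_small','jar_tall','bowl','lifter']:
        print(c,t,[(np.array(r['at']),round(r['p'],2)) for r in place_of(c,t)[:2]])
s=state();print(s['time'],s['tool_pos'],s['tool_rot'],s['contact_force'],s['gripper_width'])
E
```

```text
top rack []
top push_band [(array([0.5191, 0.0338, 0.0166]), 0.58)]
top bracket [(array([ 0.4709, -0.2111, -0.0023]), 0.15)]
top stop_track [(array([0.7085, 0.0925, 0.0187]), 0.91), (array([ 0.6345, -0.3526, -0.001 ]), 0.49)]
top catch_track [(array([0.6366, 0.0916, 0.0149]), 0.78)]
top jar_small [(array([ 0.7756, -0.1897,  0.0002]), 0.61)]
top jar_tall []
top bowl [(array([0.6351, 0.2833, 0.0001]), 0.7)]
top lifter [(array([ 0.6363, -0.3541, -0.0011]), 0.68)]
scene rack [(array([ 0.6354, -0.1891,  0.003 ]), 0.76), (array([ 0.468 , -0.2126, -0.0016]), 0.35)]
scene push_band [(array([0.5167, 0.0314, 0.0142]), 0.56)]
scene bracket [(array([ 0.6309, -0.1806,  0.0034]), 0.74)]
scene stop_track [(array([0.7113, 0.0933, 0.0192]), 0.56)]
scene catch_track [(array([0.6407, 0.0938, 0.016 ]), 0.66)]
scene jar_small [(array([ 0.7797, -0.1893, -0.002 ]), 0.59)]
scene jar_tall [(array([ 0.4695, -0.2113, -0.002 ]), 0.73)]
scene bowl [(array([ 0.6352,  0.2855, -0.003 ]), 0.82), (array([0.639 , 0.0941, 0.0159]), 0.28)]
scene lifter [(array([ 0.6363, -0.3507,  0.    ]), 0.87), (array([0.6366, 0.0936, 0.0179]), 0.18)]
1.0 [0.1923 0.5947 0.2313] [0.     0.1557 0.9878 0.    ] [-0.8981 -0.927  -0.8389] 0.9992063135538133
```

```bash
ls pics
```

```text
scene0.png
top0.png
```

View pics/top0.png

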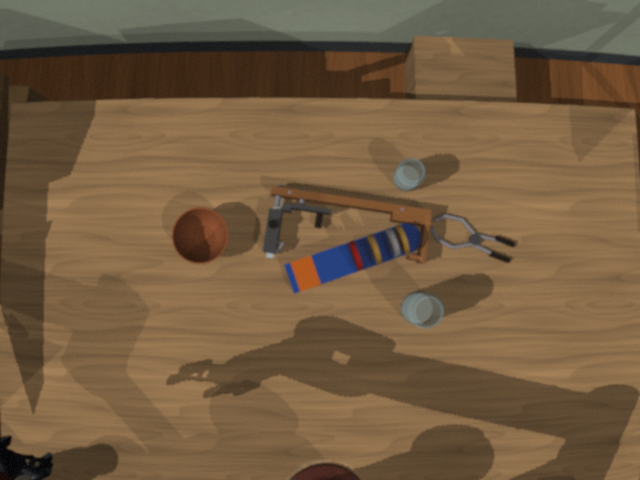

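View pics/scene0.png

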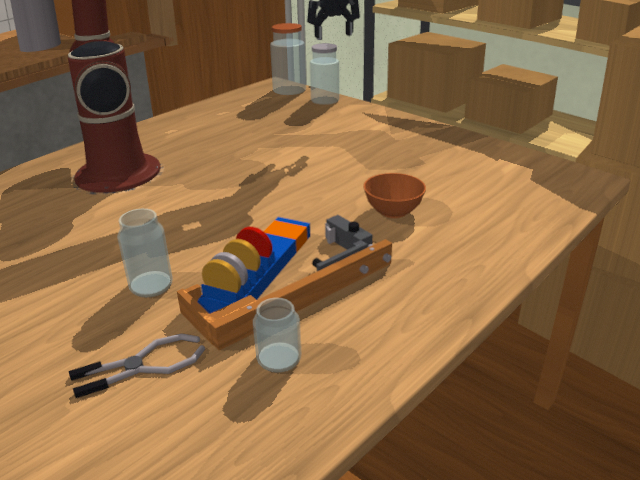

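The top view shows the orange band at about (305,273), the catch housing at (273,230), the buffer at (322,218) and the heel at about (412,238). The bowl (200,235), the jars (409,174) and (423,310) and the lifter (475,238) are all clear of the push path. Next I'll refine the rack and bracket axes.

```bash
cat > m.py <<'E'
from h import *
np.set_printoptions(precision=4,suppress=True)
def rack(f):
    # bare part of the rack top: blue/orange, z about 30 mm
    P=cloud(f,np.ones((480,640),bool)); c=f['color'][f['range_z']>0].astype(int)
    r,g,b=c.T; m=((b>r+50)&(b>g+30))|((r>180)&(g>60)&(g<140)&(b<60))
    m&=(abs(P[:,2]-.03)<.006)&(abs(P[:,0]-.6)<.15)&(P[:,1]>-.09)&(P[:,1]<.15)
    (c0,sz,a)=cv2.minAreaRect((P[m,:2]*1000).astype(np.float32))
    box=cv2.boxPoints((c0,sz,a))/1000
    return m.sum(),box,sz,P,c
if __name__=='__main__':
    f=grab_frame('top'); n,box,sz,P,c=rack(f); print('rack',n,sz,box)
    m=(abs(P[:,2]-.045)<.005)&(P[:,0]>.64)&(P[:,0]<.78)&(P[:,1]>-.13)&(P[:,1]<.12)&(c[:,0]>c[:,2]+30)
    print('board',m.sum(),cv2.minAreaRect((P[m,:2]*1000).astype(np.float32)))
    d=cv2.fitLine((P[m,:2]).astype(np.float32),cv2.DIST_HUBER,0,.01,.01).ravel();print(d,'yaw',np.arctan2(-d[0],d[1]))
    m=(P[:,2]>.03)&(P[:,2]<.05)&(P[:,1]>.03)&(P[:,1]<.16)&(P[:,0]>.56)&(P[:,0]<.75)&(c.max(1)-c.min(1)<25)
    print('housing',m.sum(),cv2.boxPoints(cv2.minAreaRect((P[m,:2]*1000).astype(np.float32))))
    s=state(); print(s['time'],s['tool_pos'])
E
python3 m.py
```

```text
rack 1145 (66.68904113769531, 179.04727172851562) [[ 0.5086  0.0712]
 [ 0.5672 -0.098 ]
 [ 0.6302 -0.0762]
 [ 0.5717  0.093 ]]
board 849 ((717.1885986328125, -4.133056640625), (253.47552490234375, 35.29695129394531), 83.37849426269531)
[ 0.1429  0.9897  0.7225 -0.0057] yaw -0.14335127
housing 731 [[561.0351  91.4458]
 [731.7803  14.4177]
 [768.7578  96.3839]
 [598.0125 173.4121]]
1.05 [0.1923 0.5947 0.2313]
```

Emit:
jog_arm(motion="0 -0.09 -0.09 0 0 0 -0.086; 0 -0.17 -0.17 0 0 0 -0.172; 0 -0.26 -0.26 0 0 0 -0.258; 0 -0.34 -0.34 0 0 0 -0.344; 0 -0.42 -0.42 0 0 0 -0.43")

```text
time: 1.68
tool_pos: [0.3281, 0.3286, 0.2316]
tool_rot: [0.0, -0.168, 0.986, 0.0]
contact_force: [1.0, 0.6, 0.9]
gripper_width: 0.0
grasp_force: 0.0
```

```bash
cat > go.py <<'E'
import sys
from h import *
from scipy.spatial.transform import Rotation as R
# world target x y z, rack yaw for tool -> numbers in tool axes
t=np.array(list(map(float,sys.argv[1:5]))); s=state(); q=s['tool_rot']; r=R.from_quat([q[1],q[2],q[3],q[0]])
a=np.pi+t[3]; X=np.array([np.cos(a),np.sin(a),0]); Z=np.array([0,0,-1.]); g=R.from_matrix(np.c_[X,np.cross(Z,X),Z])
print('shift',np.round(r.inv().apply(t[:3]-s['tool_pos'])/.5,4),'turn',np.round((r.inv()*g).as_rotvec()/1.5,4),s['time'],s['tool_pos'],s['contact_force'])
E
python3 go.py .487 .022 .12 .333
```

```text
shift [-0.0972 -0.6837  0.2231] turn [0.0001 0.0006 0.0025] 1.675 [0.32808146 0.32855652 0.23155176] [1.04794345 0.55483683 0.93771096]
```

Emit:
jog_arm(motion="0 -0.02 -0.12 0 0 0 0; 0 -0.04 -0.24 0 0 0 0; 0 -0.06 -0.36 0 0 0 0; 0 -0.07 -0.48 0.02 0 0 0; 0 -0.085 -0.59 0.05 0 0 0")

```text
time: 2.3
tool_pos: [0.465, 0.0631, 0.2071]
tool_rot: [0.001, -0.165, 0.986, -0.0]
contact_force: [0.0, 0.3, 0.6]
gripper_width: -0.003
grasp_force: 0.0
```

```bash
python3 go.py .487 .022 .011 .333
```

```text
shift [-0.0138 -0.0918  0.3923] turn [-0.0006  0.0018 -0.001 ] 2.3 [0.46496619 0.06314475 0.20709471] [0.0286263  0.32931881 0.61590495]
```

Emit:
jog_arm(motion="0 -0.014 -0.091 0.1 0 0 0; 0 -0.014 -0.091 0.2 0 0 0; 0 -0.014 -0.091 0.3 0 0 0; 0 -0.014 -0.091 0.37 0 0 0; 0 -0.014 -0.091 0.39 0 0 0")

```text
time: 2.92
tool_pos: [0.4832, 0.0246, 0.0088]
tool_rot: [-0.002, -0.165, 0.986, 0.001]
contact_force: [0.5, 0.2, 0.6]
gripper_width: 0.004
grasp_force: 0.0
```

```bash
python3 go.py .487 .022 .011 .333; python3 -c "
from h import *
save('scene','s1.png')"
```

```text
shift [-0.0054 -0.0074 -0.0044] turn [ 0.0014 -0.0031 -0.0007] 2.925 [0.48322132 0.02461875 0.00881889] [0.5386764  0.18734776 0.64818832]
```

View pics/s1.png

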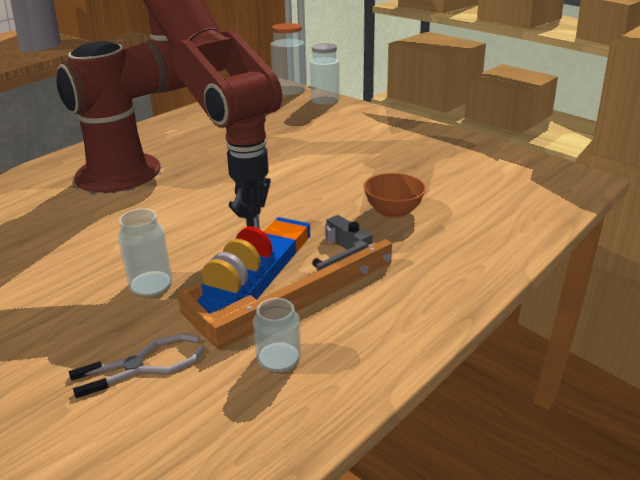

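Fingertips are at (252,220), in front of the orange band and clear of everything. Approaching contact gently.

Emit:
jog_arm(motion="0 -0.012 -0.002 -0.001 0 0 0; 0 -0.022 -0.003 -0.002 0 0 0; 0 -0.032 -0.003 -0.003 0 0 0; 0 -0.04 -0.003 -0.003 0 0 0; 0 -0.045 -0.003 -0.003 0 0 0")

```text
time: 3.6
tool_pos: [0.5075, 0.0305, 0.0131]
tool_rot: [0.0, -0.165, 0.986, -0.0]
contact_force: [0.7, 0.2, -0.1]
gripper_width: -0.002
grasp_force: 0.0
```

```bash
cat > plan.py <<'E'
import sys
from h import *
from scipy.spatial.transform import Rotation as R
# rows for world rack yaws; gap = face-to-TCP distance
H=np.array([.634,-.186]); gap=.011; Y=.242
s=state(); q=s['tool_rot']; r=R.from_quat([q[1],q[2],q[3],q[0]])
d=s['tool_pos'][:2]-H; print('t',s['time'],'F',np.round(s['contact_force'],1),'tcp',np.round(s['tool_pos'],4),
 'implied yaw',np.round(np.arctan2(-d[0],d[1])-np.arctan2(.035+gap,Y),4),'r',np.linalg.norm(d)-np.hypot(.035+gap,Y))
for th in map(float,sys.argv[1:]):
    c,k=np.cos(th),np.sin(th); p=H+np.array([[c,-k],[k,c]])@[-.035-gap,Y]
    a=np.pi+th; X=np.array([np.cos(a),np.sin(a),0]); Z=np.array([0,0,-1.]); g=R.from_matrix(np.c_[X,np.cross(Z,X),Z])
    print(th,np.round(r.inv().apply(np.r_[p,.0105]-s['tool_pos'])/.5,4),np.round((r.inv()*g).as_rotvec()/1.5,4))
E
python3 plan.py .333 .31 .29 .27 .25 .23
```

```text
t 3.6 F [ 0.7  0.2 -0.1] tcp [0.5075 0.0305 0.0131] implied yaw 0.3409 r 0.004421415093866121
0.333 [-0.0055 -0.0079  0.0051] [-0.0001  0.0002 -0.0004]
0.31 [-0.0167 -0.0059  0.0051] [-0.0001  0.0002  0.0149]
0.29 [-0.0264 -0.0044  0.0051] [-0.0001  0.0002  0.0283]
0.27 [-0.0362 -0.0031  0.0051] [-0.0001  0.0002  0.0416]
0.25 [-0.046  -0.0019  0.0051] [-0.0001  0.0002  0.0549]
0.23 [-0.0558 -0.001   0.0051] [-0.0001  0.0002  0.0683]
```

Emit:
jog_arm(motion="0 -0.011 -0.002 0.002 0 0 0.008; 0 -0.018 -0.001 0.003 0 0 0.017; 0 -0.026 -0.0 0.004 0 0 0.028; 0 -0.036 0.001 0.004 0 0 0.042; 0 -0.044 0.001 0.004 0 0 0.053")

```text
time: 4.22
tool_pos: [0.5279, 0.0383, 0.0106]
tool_rot: [-0.0, -0.125, 0.992, 0.0]
contact_force: [-1.2, -0.2, 1.0]
gripper_width: -0.001
grasp_force: 0.5
```

```bash
python3 plan.py .25 .23 .21 .19 .17 .15 .13
python3 - <<'E'
from m import *
n,b,sz,_,_=rack(grab_frame('top')); print(n,sz,b)
E
```

```text
t 4.225 F [-1.2 -0.2  1. ] tcp [0.5279 0.0383 0.0106] implied yaw 0.2538 r 0.001801007168805574
0.25 [-0.0025 -0.0032  0.0003] [ 0.0002 -0.      0.001 ]
0.23 [-0.0122 -0.0015  0.0003] [ 0.0002 -0.      0.0144]
0.21 [-0.022   0.0001  0.0003] [ 0.0002 -0.0001  0.0277]
0.19 [-0.0317  0.0014  0.0003] [ 0.0002 -0.0001  0.041 ]
0.17 [-0.0415  0.0026  0.0003] [ 0.0002 -0.0001  0.0544]
0.15 [-0.0513  0.0035  0.0003] [ 0.0002 -0.0001  0.0677]
0.13 [-0.0612  0.0043  0.0003] [ 0.0002 -0.0001  0.081 ]
816 (65.30841827392578, 180.18313598632812) [[ 0.5333  0.0803]
 [ 0.5769 -0.0945]
 [ 0.6403 -0.0787]
 [ 0.5967  0.0961]]
```

Emit:
jog_arm(motion="0 -0.01 0 0 0 0 0.013; 0 -0.02 0.001 0 0 0 0.027; 0 -0.03 0.002 0 0 0 0.04; 0 -0.041 0.003 0 0 0 0.053; 0 -0.051 0.004 0 0 0 0.067")

```text
time: 4.9
tool_pos: [0.5513, 0.0464, 0.0107]
tool_rot: [-0.001, -0.075, 0.997, 0.0]
contact_force: [-2.8, 0.7, 1.3]
gripper_width: -0.001
grasp_force: 1.5
```

```bash
python3 plan.py .15 .13 .11 .09 .07 .05 .03
```

```text
t 4.9 F [-2.8  0.7  1.3] tcp [0.5513 0.0464 0.0107] implied yaw 0.1539 r 0.000336026051248689
0.15 [-0.002  -0.0003  0.0004] [ 0.0001 -0.0016  0.0006]
0.13 [-0.0117  0.0014  0.0004] [ 0.0001 -0.0016  0.0139]
0.11 [-0.0215  0.003   0.0003] [ 0.0001 -0.0016  0.0273]
0.09 [-0.0312  0.0043  0.0003] [ 0.0001 -0.0016  0.0406]
0.07 [-0.041   0.0055  0.0003] [ 0.0001 -0.0016  0.0539]
0.05 [-0.0508  0.0064  0.0003] [ 0.0001 -0.0016  0.0673]
0.03 [-0.0606  0.0072  0.0002] [ 0.     -0.0016  0.0806]
```

Emit:
jog_arm(motion="0 -0.009 0.001 0 0 0.0016 0.011; 0 -0.016 0.002 0 0 0.0016 0.02; 0 -0.023 0.003 0 0 0.0016 0.03; 0 -0.03 0.004 0 0 0.0016 0.039; 0 -0.036 0.005 0 0 0.0016 0.047")

```text
time: 5.52
tool_pos: [0.5696, 0.0516, 0.0106]
tool_rot: [-0.001, -0.04, 0.999, -0.0]
contact_force: [-2.7, 1.7, -0.8]
gripper_width: -0.002
grasp_force: 1.2
```

```bash
python3 plan.py .08 .06 .05 .04 .03 .02
python3 - <<'E'
from m import *
f=save('top','t2.png'); n,b,sz,_,_=rack(f); print(n,sz,b)
cv2.imwrite('pics/t2c.png',cv2.resize(f['color'][160:310,230:450,::-1],None,fx=3.5,fy=3.5,interpolation=cv2.INTER_CUBIC))
E
```

```text
t 5.525 F [-2.7  1.7 -0.8] tcp [0.5696 0.0516 0.0106] implied yaw 0.0769 r -0.0001543653899404307
0.08 [0.0015 0.     0.0003] [-0.0001 -0.0015  0.0006]
0.06 [-0.0082  0.0018  0.0002] [-0.0001 -0.0015  0.0139]
0.05 [-0.013   0.0026  0.0002] [-0.0001 -0.0015  0.0206]
0.04 [-0.0179  0.0033  0.0002] [-0.0002 -0.0015  0.0273]
0.03 [-0.0228  0.004   0.0002] [-0.0002 -0.0015  0.0339]
0.02 [-0.0277  0.0046  0.0002] [-0.0002 -0.0015  0.0406]
583 (64.47882080078125, 185.9774627685547) [[ 0.5913  0.097 ]
 [ 0.5914 -0.089 ]
 [ 0.6559 -0.089 ]
 [ 0.6558  0.097 ]]
```

View pics/t2c.png

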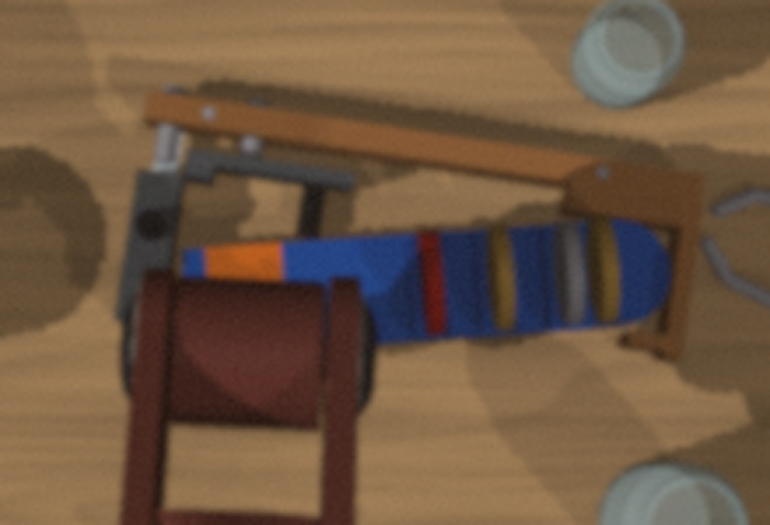

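The crop shows the rack's back edge just reaching the buffer (312,235). The stop pad at (200,175) is still about 40 mm further on. I'll continue more slowly.

Emit:
jog_arm(motion="0 -0.005 0.001 0 0 0.0015 0.007; 0 -0.01 0.002 0 0 0.0015 0.014; 0 -0.015 0.003 0 0 0.0015 0.02; 0 -0.02 0.004 0 0 0.0015 0.027; 0 -0.025 0.004 0 0 0.0015 0.034")

```text
time: 6.2
tool_pos: [0.5795, 0.0543, 0.0108]
tool_rot: [-0.006, -0.015, 1.0, -0.0]
contact_force: [-12.1, -0.5, 7.9]
gripper_width: -0.002
grasp_force: 6.0
```

```bash
python3 plan.py .03 .02 .01 0 -.01 -.02 -.03
```

```text
t 6.2 F [-12.1  -0.5   7.9] tcp [0.5795 0.0543 0.0108] implied yaw 0.0354 r 6.996595658528837e-05
0.03 [-0.0026  0.0004  0.0006] [-0.0005 -0.0074  0.0001]
0.02 [-0.0075  0.0013  0.0006] [-0.0005 -0.0074  0.0068]
0.01 [-0.0123  0.0021  0.0005] [-0.0006 -0.0074  0.0135]
0.0 [-0.0172  0.0029  0.0004] [-0.0006 -0.0074  0.0201]
-0.01 [-0.0221  0.0037  0.0004] [-0.0007 -0.0074  0.0268]
-0.02 [-0.0269  0.0044  0.0003] [-0.0007 -0.0074  0.0335]
-0.03 [-0.0318  0.005   0.0003] [-0.0007 -0.0074  0.0401]
```

Emit:
jog_arm(motion="0 0 0 -0.001 0 0 0; 0 0 0 -0.002 0 0 0; 0 0 0 -0.003 0 0 0; 0 0 0 -0.003 0 0 0; 0 0 0 -0.003 0 0 0")

```text
time: 6.82
tool_pos: [0.58, 0.0544, 0.0111]
tool_rot: [-0.004, -0.015, 1.0, -0.0]
contact_force: [-6.0, -0.2, -1.6]
gripper_width: -0.001
grasp_force: 2.8
```

Emit:
jog_arm(motion="0 -0.003 0.0005 -0.0003 0 0 0.004; 0 -0.006 0.001 -0.0005 0 0 0.008; 0 -0.009 0.0015 -0.0008 0 0 0.012; 0 -0.012 0.002 -0.001 0 0 0.016; 0 -0.012 0.002 -0.0012 0 0 0.016")

```text
time: 7.45
tool_pos: [0.5858, 0.0557, 0.0116]
tool_rot: [-0.005, -0.003, 1.0, -0.0]
contact_force: [-6.0, -0.2, -1.2]
gripper_width: 0.002
grasp_force: 2.8
```

Emit:
jog_arm(motion="0 -0.003 0.0005 -0.0002 0 0 0.004; 0 -0.006 0.001 -0.0004 0 0 0.008; 0 -0.009 0.001 -0.0006 0 0 0.012; 0 -0.012 0.0015 -0.0008 0 0 0.016; 0 -0.012 0.0015 -0.0008 0 0 0.016")

```text
time: 8.07
tool_pos: [0.5914, 0.057, 0.0118]
tool_rot: [-0.005, 0.009, 1.0, 0.0]
contact_force: [-6.2, 2.5, -0.7]
gripper_width: 0.003
grasp_force: 3.3
```

```bash
python3 plan.py -.02 -.04 -.06 -.08
```

```text
t 8.075 F [-6.2  2.5 -0.7] tcp [0.5914 0.057  0.0118] implied yaw -0.0144 r 0.0003379743223095588
-0.02 [-0.0029 -0.0001  0.0025] [ 0.0001 -0.0067  0.0016]
-0.04 [-0.0126  0.0016  0.0024] [ 0.     -0.0067  0.0149]
-0.06 [-0.0223  0.0031  0.0023] [-0.     -0.0067  0.0283]
-0.08 [-0.0321  0.0044  0.0022] [-0.0001 -0.0067  0.0416]
```

Emit:
jog_arm(motion="0 -0.002 0.0005 -0.0002 0 0 0.003; 0 -0.004 0.001 -0.0003 0 0 0.006; 0 -0.006 0.001 -0.0004 0 0 0.009; 0 -0.008 0.0015 -0.0005 0 0 0.012; 0 -0.01 0.0015 -0.0006 0 0 0.015")

```text
time: 8.7
tool_pos: [0.596, 0.0578, 0.0119]
tool_rot: [-0.006, 0.02, 1.0, 0.0]
contact_force: [-8.2, 2.8, -0.6]
gripper_width: -0.001
grasp_force: 3.8
```

Emit:
jog_arm(motion="0 -0.002 0.0005 -0.0002 0 0 0.003; 0 -0.004 0.001 -0.0003 0 0 0.006; 0 -0.006 0.001 -0.0004 0 0 0.008; 0 -0.008 0.0015 -0.0005 0 0 0.01; 0 -0.008 0.0015 -0.0006 0 0 0.01")

```text
time: 9.32
tool_pos: [0.6, 0.0584, 0.012]
tool_rot: [-0.005, 0.028, 1.0, 0.0]
contact_force: [-6.8, 2.2, -1.5]
gripper_width: 0.001
grasp_force: 3.6
```

```bash
python3 plan.py -.04 -.06 -.08
python3 - <<'E'
from m import *
f=grab_frame('top')
cv2.imwrite('pics/t3c.png',cv2.resize(f['color'][160:280,230:450,::-1],None,fx=3.5,fy=3.5,interpolation=cv2.INTER_CUBIC))
E
```

```text
t 9.325 F [-6.8  2.2 -1.5] tcp [0.6    0.0584 0.012 ] implied yaw -0.0498 r 0.00039052220515545244
-0.04 [ 0.0045 -0.0017  0.0031] [ 0.     -0.0073 -0.0101]
-0.06 [-0.0051  0.0002  0.003 ] [-0.0001 -0.0073  0.0033]
-0.08 [-0.0148  0.0019  0.0029] [-0.0001 -0.0073  0.0166]
```

View pics/t3c.png

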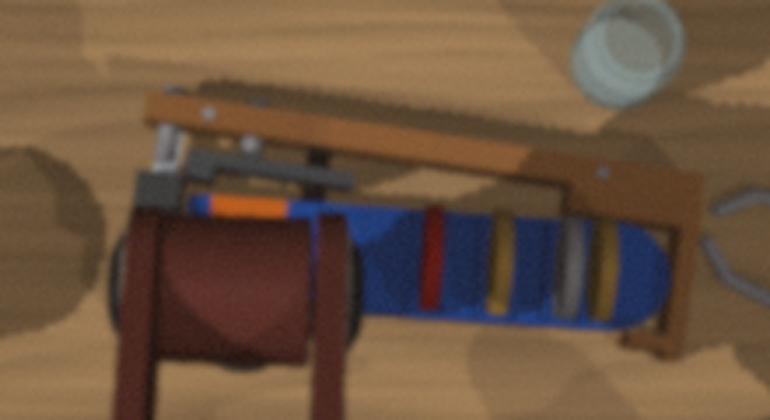

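The rack's back edge at (200,196) is now about 10 mm short of the stop pad at (200,180). I'll creep in from here.

Emit:
jog_arm(motion="0 -0.002 0.0003 -0.0001 0 0 0.002; 0 -0.004 0.0006 -0.0002 0 0 0.005; 0 -0.005 0.001 -0.0002 0 0 0.006; 0 -0.006 0.001 -0.0003 0 0 0.007; 0 -0.007 0.001 -0.0003 0 0 0.008")

```text
time: 10.0
tool_pos: [0.6033, 0.0587, 0.0121]
tool_rot: [-0.006, 0.034, 0.999, 0.0]
contact_force: [-7.4, 2.3, -1.5]
gripper_width: 0.001
grasp_force: 4.1
```

Emit:
jog_arm(motion="0 -0.001 0.0002 -0.0001 0 0 0.001; 0 -0.002 0.0004 -0.0001 0 0 0.003; 0 -0.003 0.0005 -0.0002 0 0 0.004; 0 -0.004 0.0006 -0.0002 0 0 0.005; 0 -0.005 0.0008 -0.0002 0 0 0.006")

```text
time: 10.62
tool_pos: [0.6057, 0.059, 0.0121]
tool_rot: [-0.006, 0.038, 0.999, 0.0]
contact_force: [-7.7, 3.0, -0.1]
gripper_width: 0.001
grasp_force: 4.2
```

Emit:
jog_arm(motion="0 -0.001 0 -0.0001 0 0 0.001; 0 -0.002 0 -0.0002 0 0 0.003; 0 -0.003 0.0002 -0.0003 0 0 0.004; 0 -0.004 0.0003 -0.0004 0 0 0.005; 0 -0.004 0.0003 -0.0004 0 0 0.005")

```text
time: 11.25
tool_pos: [0.6085, 0.0593, 0.0127]
tool_rot: [-0.005, 0.042, 0.999, 0.0]
contact_force: [-6.5, 3.4, -2.0]
gripper_width: -0.003
grasp_force: 3.3
```

Emit:
jog_arm(motion="0 -0.001 0 0 0 0 0.001; 0 -0.002 0 0 0 0 0.003; 0 -0.003 0.0002 0 0 0 0.004; 0 -0.003 0.0003 0 0 0 0.004; 0 -0.003 0.0003 0 0 0 0.004")

```text
time: 11.88
tool_pos: [0.6089, 0.0595, 0.0121]
tool_rot: [-0.006, 0.045, 0.999, 0.0]
contact_force: [-8.2, 4.2, -1.5]
gripper_width: -0.0
grasp_force: 4.4
```

```bash
python3 plan.py -.08 -.1
python3 - <<'E'
from m import *
f=grab_frame('top')
cv2.imwrite('pics/t4c.png',cv2.resize(f['color'][170:270,250:370,::-1],None,fx=6,fy=6,interpolation=cv2.INTER_CUBIC))
E
```

```text
t 11.875 F [-8.2  4.2 -1.5] tcp [0.6089 0.0595 0.0121] implied yaw -0.0861 r 0.00041621495114912976
-0.08 [ 0.0027 -0.0014  0.0032] [ 0.0003 -0.0084 -0.0064]
-0.1 [-0.0069  0.0004  0.0031] [ 0.0002 -0.0084  0.0069]
```

View pics/t4c.png

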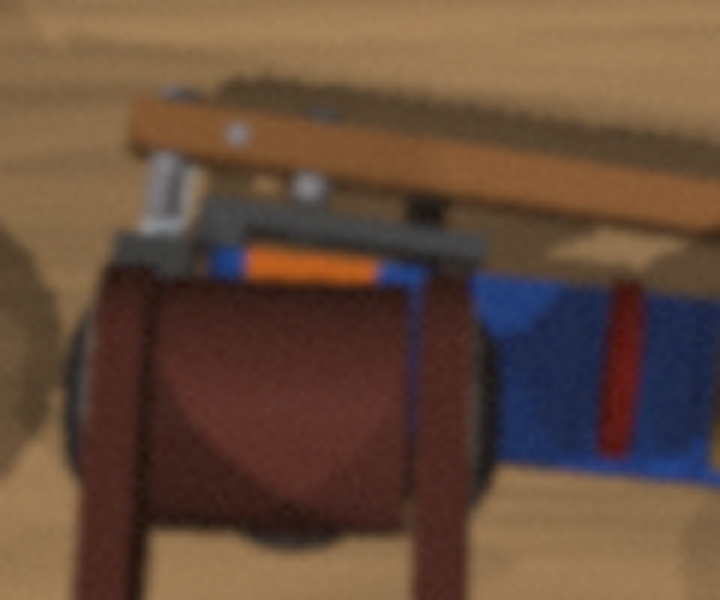

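The rack's back edge at (225,245) is now almost against the stop pad. Half-millimetre steps from here.

Emit:
jog_arm(motion="0 -0.001 0 0 0 0 0.001; 0 -0.001 0 0 0 0 0.001; 0 -0.002 0 0 0 0 0.002; 0 -0.002 0 0 0 0 0.002; 0 -0.002 0 0 0 0 0.002")

```text
time: 12.55
tool_pos: [0.609, 0.0596, 0.0117]
tool_rot: [-0.007, 0.046, 0.999, 0.001]
contact_force: [-11.0, 5.3, -0.5]
gripper_width: 0.003
grasp_force: 5.5
```

The force is rising with no further travel, so the rack is on the stop. Easing off slowly to check that it's caught.

Emit:
jog_arm(motion="0 0.002 0 0 0 0 0; 0 0.004 0 0 0 0 0; 0 0.006 0 0 0 0 0; 0 0.008 0 0 0 0 0; 0 0.01 0 0 0 0 0")

```text
time: 13.18
tool_pos: [0.6072, 0.0591, 0.0132]
tool_rot: [-0.003, 0.046, 0.999, -0.0]
contact_force: [-4.3, 1.5, -3.0]
gripper_width: -0.0
grasp_force: 1.7
```

Emit:
jog_arm(motion="0 0.001 0 0 0 0 0; 0 0.002 0 0 0 0 0; 0 0.003 0 0 0 0 0; 0 0.004 0 0 0 0 0; 0 0.004 0 0 0 0 0")

```text
time: 13.8
tool_pos: [0.607, 0.0587, 0.0149]
tool_rot: [-0.001, 0.046, 0.999, -0.0]
contact_force: [-1.7, -0.1, -1.1]
gripper_width: -0.001
grasp_force: 0.7
```

Emit:
jog_arm(motion="0 0.006 0 0 0 0 0; 0 0.02 0 0 0 0 0; 0 0.04 0 0 0 0 0; 0 0.06 0 0 0 0 0; 0 0.08 0 0 0 0 0")

```text
time: 14.42
tool_pos: [0.5655, 0.0627, 0.0144]
tool_rot: [-0.002, 0.046, 0.999, -0.0]
contact_force: [0.1, -0.4, -0.4]
gripper_width: 0.001
grasp_force: 0.0
```

Emit:
jog_arm(motion="0 0.05 0 -0.08 0 0 0; 0 0.1 0 -0.18 0 0 0; 0 0.14 0 -0.28 0 0 0; 0 0.18 0 -0.38 0 0 0; 0 0.2 0 -0.46 0 0 0")

```text
time: 15.05
tool_pos: [0.4669, 0.0721, 0.2471]
tool_rot: [-0.001, 0.046, 0.999, -0.0]
contact_force: [0.5, -0.7, 0.0]
gripper_width: -0.003
grasp_force: 0.0
```

Run:
```python
from m import *
f=grab_frame('top'); n,b,sz,_,_=rack(f); print(n,sz,b); s=state(); print(s['tool_pos'],s['contact_force'])
for t in ['push_band','jar_small','bowl','lifter']: print(t,[r['at'] for r in place_of('top',t)[:1]])
cv2.imwrite('pics/t5c.png',cv2.resize(f['color'][160:310,230:450,::-1],None,fx=3.5,fy=3.5,interpolation=cv2.INTER_CUBIC))
```

```text
1168 (188.57754516601562, 70.33788299560547) [[ 0.6054 -0.0878]
 [ 0.6754 -0.0946]
 [ 0.6935  0.0932]
 [ 0.6235  0.0999]]
[0.4689 0.0723 0.2533] [2.5634 1.1491 3.0662]
push_band [[0.6178, 0.0599, 0.0188]]
jar_small [[0.7797, -0.1847, 0.0011]]
bowl [[0.6339, 0.2843, -0.0026]]
lifter [[0.6356, -0.3545, -0.0029]]
```

View pics/t5c.png

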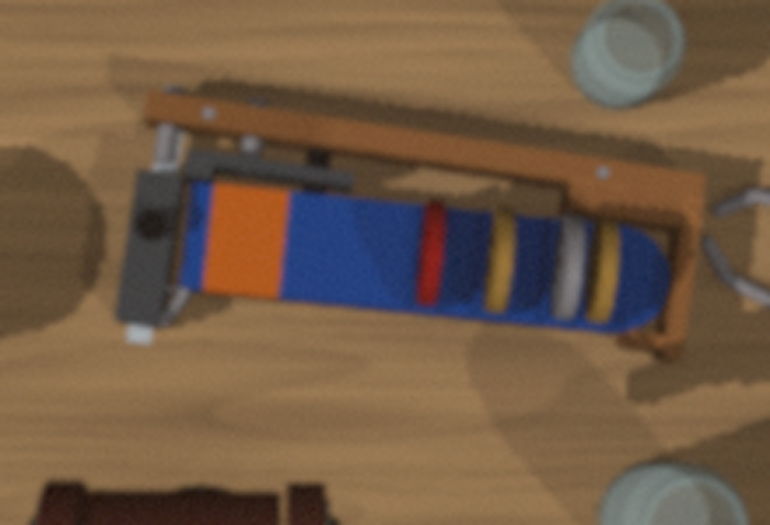

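The rack sits behind the catch nose at (178,300), its back against the stop. Its yaw relative to the bracket is about 0.04 rad, and the bystanders haven't moved.

```bash
python3 -c "
from plant import *
print(job_done())"
```

```text
the job is handed in; nothing more can be done
None
```

The rack is swung in and latched behind the catch at about 0.04 rad to the bracket. It stayed there when released, the highest force I read was about 14.5 N (readings came only at the end of each move), the bystanders I re-measured had not moved, and the job is handed in with no verdict returned.

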